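# Hang an earring board on the shop's display rail and slide it to the pointer

### The job

Clear the jar away first: stand it upright on the counter, well clear of the display rail on the robot's side. Then take the plywood hanger from its slotted block, hook it over the rail a good 10 cm or more to one side of the brass pointer and let go of it, and finally slide it along the rail, without unhooking it, until it hangs in line with the pointer (within a centimetre). Do not knock over the jar or disturb the stacks of bowls and the mug.

Things in the scene. Friction and masses are not known exactly. Their poses are not given: they have to be found in the camera images.
- rail: Fixed stand: a round steel bar, 12 mm thick, along this frame's y, between wooden posts (18 mm) at y = +-270 mm. Origin on the counter below the bar's middle; bar axis 215 mm up. x points away from the robot; turned up to 7 degrees. Post feet, 14 mm high: x -20 to +160 mm. A 44 mm high ledge runs along y at x = +135 mm. Only the jar stands near the bar.
- mark (a point): The mark: the point on the bar's axis in line with the brass pointer; axes as the rail's (y along the bar). The pointer is fixed on the ledge behind the bar, up to 50 mm either side of the middle: an upright 8 mm brass rod with a brass cone (36 mm wide, 42 mm long) 155 mm up, its tip pointing at the bar from 95 mm behind it.
- hanger: Loose flat plywood hanger, 157 mm high, about 140 g: a board 140 mm wide (x +-70), 75 mm high, 10 mm thick (y) with small holes, and on top a square-cut hook, 26 mm thick (y). Origin at the centre of the board's lower edge, z up, +x towards the hook's open side. It starts upright in the block, hook opening away from the robot (+x); the block may be turned up to 15 degrees.
- hook (a point): Where the hanger rests on the bar: middle of the underside of its top piece, at hanger (0, 0, 127) mm; 6 mm above the bar's axis when hung. Top piece to grip from above: x -21 to +19, z 127 to 157. Stem x -21 to -9 down to the board; free leg x +9 to +19, z 105 to 127. The bar enters from +x through the 30 mm gap between leg and board top (z 75), then up between the two.
- block: Fixed dark wooden block, 166 mm (x) by 62 mm (y), 33 mm high, with a slot along x, 13 mm wide and 25 mm deep, in which the hanger stands (slot floor 8 mm above the counter). Origin at the centre of its underside. Left or right, between robot and rail.
- jar: Loose amber glass jar with a paper band and aluminium lid, 60 mm wide (lid 57 mm, 20 mm high), 118 mm high, about 300 g; origin at the centre of its underside. It starts upright some 75 mm from the bar on the robot's side, near the pointer, where the hanging board (reaching 70 mm either side of the bar, 94 mm above the counter) would hit it.
- bowls: Bystander: stack of three bowls, 100 mm wide, 63 mm high, on the other side from the block. Origin under its centre.
- bowls_b: Bystander: stack of four bowls, 110 mm wide, 80 mm high, far left. Origin under its centre.
- bowls_c: Bystander: stack of three bowls, 110 mm wide, 63 mm high, far right. Origin under its centre.
- mug: Bystander: white mug, 76 mm wide, 85 mm high, on the left. Origin under its centre.

How it is judged:
On the way, in this order (a step that is already met when the one before it is completed fails the run):
1. the jar stands upright and released, clear of the rail on the robot's side (its centre more than 105 mm before the bar) (x of jar in the frame of rail below -0.105 m and angle between jar's own z axis and vertical below 0.1 rad and height (world z) of jar below 0.006 m and linear speed of jar below 0.02 m/s and contact force between jar and the fingers below 0.1 N), for 0.2 s.
2. the hanger hangs on the bar, released and still, more than 70 mm to one side of the mark (x of hook in the frame of mark between -0.012 and 0.012 m and z of hook in the frame of mark between 0 and 0.012 m and angle between hanger's own z axis and vertical below 0.2 rad and contact force between hanger and the fingers below 0.1 N and linear speed of hanger below 0.05 m/s and (y of hook in the frame of mark between 0.07 and 0.27 m or y of hook in the frame of mark between -0.27 and -0.07 m)), for 0.2 s.
3. the hanger slides along, still hooked on the bar, through the stretch 20 to 50 mm from the mark (x of hook in the frame of mark between -0.012 and 0.012 m and z of hook in the frame of mark between 0 and 0.012 m and angle between hanger's own z axis and vertical below 0.2 rad and (y of hook in the frame of mark between 0.02 and 0.05 m or y of hook in the frame of mark between -0.05 and -0.02 m)), for 0.02 s.
At the end, for the whole second after the job is handed in: The hanger hangs freely on the bar, at rest and upright within 0.2 rad, its hook within 12 mm of the mark along the bar; the jar stands upright on the counter, its centre more than 105 mm before the bar on the robot's side (all of step 1 and x of hook in the frame of mark between -0.012 and 0.012 m and z of hook in the frame of mark between 0 and 0.012 m and angle between hanger's own z axis and vertical below 0.2 rad and contact force between hanger and the fingers below 0.1 N and linear speed of hanger below 0.05 m/s and y of hook in the frame of mark between -0.012 and 0.012 m); the robot touches nothing.
It fails at once if the jar is tipped over (angle between jar's own z axis and vertical above 0.6 rad).
It fails at once if a stack of bowls or the mug is pushed more than 30 mm (distance of any of bowls, bowls_b, bowls_c, mug from where it was at the start of the episode above 0.03 m).
It also fails if it takes over 72 s, if anything falls off the work surface, if the arm or the gripper's body presses on something with over 40 N, if the wrist force passes 120 N, or if a joint passes its speed limit or range.

### The arm

A 6-joint arm with a two-finger parallel gripper is mounted at the origin on the work surface. World frame = base frame: x ahead of the robot, y to its left, z up, the work surface at z = 0. Lengths are in m, angles in rad, forces in N, time in s.
With the tool pointing down it reaches from about 0.325 to 1 m from the base axis. Payload 5.1 kg.
Tool frame: the origin (TCP) lies at the very end of the fingers, on their centre line; the grasp point (between the pads) lies 19 mm behind it; z points along the fingers, y is the line along which they close (so a half turn about z gives the same grasp; the last joint's range is limited). The gripper opens to 85 mm and grips with 20 to 120 N. Pads are 22 mm wide; open, the fingers measure 114 mm over their backs; the gripper's body (76 mm by 85 mm) begins 54 mm behind the grasp point. The pads swing forward as they close: fully open they stand 13 mm farther back than shut.
Start: joints at [-1.211, 0.124, 1.65, -0, 1.367, -0.083], TCP at [0.278, -0.587, 0.231] pointing down, gripper open.
Joint ranges: [-2.61, 2.61], [-1.02, 2.33], [0.03, 2.71], [-1.35, 4.49], [0.32, 2.68], [-2.91, 2.91]. Speed limits (rad/s): [2.57, 2.57, 3.14, 3.14, 3.14, 3.14].

### API

Orientations are given as a unit quaternion [x, y, z, w].
In Python, from rig import robot, eyes gives the robot as it stands.
- The arm moves only by the tool play_rows, never from a script. Its argument "motion" is a list of rows, each an object of numbers: "dx", "dy", "dz": the shift along the tool's x, y, z in mm; "roll": the turn about the tool's z in rad; "hand": the closure, from -1 (fully open) to 1 (shut). In form: [{"dx": .., "dy": .., "dz": .., "roll": .., "hand": ..}, ...]. A call has exactly 5 rows; each row is the pose to reach, as a shift and turn from the pose commanded when the call began, along the tool's axes at that moment; what a row does not reach only later rows make up. A row lasts 1/12 s, in which the tool goes at most 41.7 mm and 7.16 degrees, less where a joint would pass 70% of its speed; a pose out of reach is approached as far as the arm can. A call with a gripper value outside its range is refused whole. The fingers move at their own pace and stop on an object; "squeeze" is the grip in N (left out, the last holds). Time passes only in rows, so rows that repeat a pose let the fingers close, or fill a call up. It gives the time, the measured TCP pose, the force, the opening and the grip force at its end, in the units of the state.
- robot.get_obs(): the state, without advancing time (a new reading comes with each control period).
- eyes.snapshot(name): name is "scene" or "top" or "wrist"; returns a dict with "img" (384x512x3 uint8, red, green, blue), "depth" (384x512 float32, m along the optical axis (not along the pixel's ray), 0 where there is no reading), "fx", "fy", "cx", "cy" (pixels), "dist_coeffs" ([k1, k2, p1, p2, k3] as OpenCV has them; the pictures are not rectified), "cam_to_world" (4x4, takes a point from camera to world coordinates); the wrist camera has in their place "tool_from_camera" (4x4, takes a point from camera to tool coordinates, whose origin is the TCP and whose axes are the flange's). Camera axes: x right, y down, z forward; pixel columns grow to the right and rows downward; lengths in m; the calibration is good to about 2 mm. A picture is of the moment at which its call begins: read the wrist's pose just before it.
- robot.finish_job(): hands the job in; it is judged then, once.
The state is a dict: "clock": time; "qpos": joint angles; "joint_velocities": joint speeds; "joint_efforts": joint torques, N m; "eef_pos": TCP position; "orientation": TCP orientation; "wrist_force": force on the tool from outside, world axes, zero at the start; "torque": the same for the moment, N m; "grip_width": finger opening in m; "finger_force": force on a finger pad.
Only numpy, scipy, OpenCV 4.12 (cv2) and the standard library are available. Lean on these libraries where they do the work, as an engineer would, in place of code of your own. Each camera call takes 0.05 s, during which the arm holds its last target. There are 200 camera calls.

## Working session

There is one attempt and no reset: what is moved stays moved. The work goes in short steps, Python scripts to look and compute and a tool call to move; the robot and the scene stay as the last step left them, time stands still between calls to the robot, and variables do not carry over. Pictures are saved under pics/ and viewed, at most 10 in all, crops included, and the job is handed in when it is done.

Besides the shell and the picture viewer there is one more tool, called as a command line: name --argument value ..., lists and objects as JSON in quotes. play_rows: Moves the arm, as the interface text tells. Its arguments: {"type":"object","properties":{"motion":{"type":"array"},"squeeze":{"type":"number"}},"required":["motion"]}

```bash
mkdir -p pics; ls; cat > h.py <<'E'
import numpy as np, cv2
from rig import robot, eyes
from scipy.spatial.transform import Rotation as R
def cloud(s,T=None):
    h,w=s['depth'].shape
    u,v=np.meshgrid(np.arange(w),np.arange(h))
    K=np.array([[s['fx'],0,s['cx']],[0,s['fy'],s['cy']],[0,0,1.]])
    p=cv2.undistortPoints(np.stack([u,v],-1).reshape(-1,1,2).astype(np.float64),K,np.array(s['dist_coeffs'],float)).reshape(h,w,2)
    d=s['depth'].astype(float)
    P=np.dstack([p*d[...,None],d])
    T=np.array(s['cam_to_world']) if T is None else T
    W=P@T[:3,:3].T+T[:3,3]
    W[d<=0]=np.nan
    return W
def save(n,img): cv2.imwrite('pics/'+n+'.png',cv2.cvtColor(img,cv2.COLOR_RGB2BGR))
def toolT(o=None):
    o=o or robot.get_obs(); T=np.eye(4); T[:3,:3]=R.from_quat(o['orientation']).as_matrix(); T[:3,3]=o['eef_pos']; return T
E
python3 - <<'E'
from h import *
o=robot.get_obs(); print(o['clock'],o['eef_pos'],toolT(o).round(3),o['grip_width'])
for n in('scene','top'):
    s=eyes.snapshot(n); save(n,s['img']); np.save(n+'.npy',cloud(s)); np.save(n+'_i.npy',s['img']); print(np.array(s['cam_to_world']).round(2), s['fx'])
E
```

```text
pics
0.0 [ 0.2782674  -0.58676554  0.23006638] [[ 0.904  0.428 -0.001  0.278]
 [ 0.428 -0.904  0.002 -0.587]
 [ 0.    -0.002 -1.     0.23 ]
 [ 0.     0.     0.     1.   ]] 0.08542166267699025
[[ 0.52  0.56 -0.64  1.33]
 [ 0.86 -0.33  0.4  -0.51]
 [ 0.01 -0.76 -0.65  0.97]
 [ 0.    0.    0.    1.  ]] 435.23455888942897
[[-0.02 -1.    0.04  0.44]
 [-1.    0.02 -0.03  0.02]
 [ 0.03 -0.04 -1.    1.43]
 [ 0.    0.    0.    1.  ]] 379.9477615590333
```

View pics/scene.png

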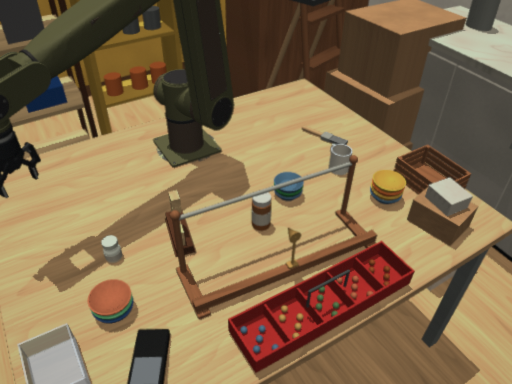

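View pics/top.png

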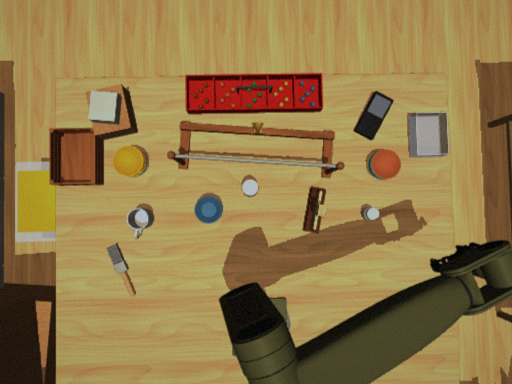

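The scene view shows the rail from (175,215) to (352,160), with the jar at (261,210) and the pointer at (293,235). In the top view the jar lid is at (250,187), the block and hanger at (315,210), the bar runs (172,155)–(340,166), and the pointer is at (257,128). Next I'll measure all of these.

```bash
python3 - <<'E'
from h import *
W=np.load('top.npy'); I=np.load('top_i.npy').astype(int)
def reg(u0,u1,v0,v1,zl,zh):
    P=W[v0:v1,u0:u1].reshape(-1,3); P=P[(P[:,2]>zl)&(P[:,2]<zh)]; return P
# bar
P=reg(185,325,145,180,.19,.25); print('bar n',len(P)); 
c=np.polyfit(P[:,1],P[:,0],1); r=P[:,0]-np.polyval(c,P[:,1]); k=abs(r)<.008; c=np.polyfit(P[k,1],P[k,0],1); print('bar x=a*y+b',c,'yaw',-np.arctan(c[0]),'z',np.percentile(P[:,2],[5,50,95]))
for n,b,zl in (('jar',(230,270,170,205),.10),('bowls',(188,230,190,228),.04),('bowlsB',(105,152,140,182),.04),('bowlsC',(365,405,145,182),.04),('mug',(120,155,200,240),.05)):
    P=reg(*b,zl,.3); print(n,len(P),np.median(P,0).round(4),P.min(0).round(3),P.max(0).round(3))
P=reg(240,272,115,143,.1,.3); print('pointer',len(P)); print(P[np.argsort(P[:,0])][:12].round(4)); print(P.mean(0),P.min(0),P.max(0))
P=reg(300,330,183,236,.022,.05); print('block',len(P),P.min(0).round(3),P.max(0).round(3))
print(cv2.minAreaRect((P[:,:2]*1000).astype(np.float32)))
for lo,hi in((.05,.13),(.13,.2)):
    P=reg(295,335,180,236,lo,hi); 
    print('hanger',lo,len(P), P.min(0).round(4),P.max(0).round(4)); print(cv2.minAreaRect((P[:,:2]*1000).astype(np.float32)), np.median(P,0))
# posts
for b in((160,182,145,165),(332,352,155,175)):
    P=reg(*b,.19,.3); print('post',len(P),P.mean(0),P.max(0))
S=np.load('scene.npy'); 
Q=S.reshape(-1,3)
def box(x0,x1,y0,y1,z0,z1):
    return Q[(Q[:,0]>x0)&(Q[:,0]<x1)&(Q[:,1]>y0)&(Q[:,1]<y1)&(Q[:,2]>z0)&(Q[:,2]<z1)]
P=box(.5,.8,-.25,.27,.19,.24); print('scene bar',len(P)); 
c=np.polyfit(P[:,1],P[:,0],1); r=P[:,0]-np.polyval(c,P[:,1]); k=abs(r)<.008; print(np.polyfit(P[k,1],P[k,0],1))
P=box(.6,.9,-.1,.1,.13,.19); print('scene pointer',len(P),P.min(0),P.max(0),P.mean(0)); print(P[np.argsort(P[:,0])][:10].round(4))
P=box(.35,.6,-.25,-.05,.13,.19); print('scene hook',len(P),P.min(0),P.max(0))
P=box(.45,.6,-.05,.1,.06,.14); print('scene jar',len(P),P.min(0),P.max(0))
E
```

```text
bar n 519
bar x=a*y+b [0.08415907 0.58910951] yaw -0.08396121734658044 z [0.2139907  0.21868375 0.22340258]
jar 207 [0.5083 0.0218 0.1174] [ 0.483 -0.003  0.107] [0.536 0.049 0.126]
bowls 608 [0.4358 0.1756 0.052 ] [0.388 0.127 0.04 ] [0.485 0.224 0.068]
bowlsB 824 [0.6164 0.4534 0.0673] [0.562 0.399 0.04 ] [0.67  0.509 0.085]
bowlsC 722 [ 0.5883 -0.4791  0.0516] [ 0.534 -0.531  0.04 ] [ 0.64  -0.421  0.069]
mug 206 [0.404  0.4289 0.0746] [0.34  0.382 0.05 ] [0.448 0.457 0.089]
pointer 74
[[ 0.6881 -0.0065  0.1569]
 [ 0.692  -0.01    0.154 ]
 [ 0.6922 -0.0067  0.1533]
 [ 0.6949 -0.01    0.1568]
 [ 0.6952 -0.0067  0.1554]
 [ 0.6959 -0.0034  0.1523]
 [ 0.697  -0.0032  0.1638]
 [ 0.6983 -0.0067  0.1571]
 [ 0.6984 -0.0135  0.1561]
 [ 0.6984 -0.0101  0.1564]
 [ 0.7    -0.01    0.1651]
 [ 0.7006 -0.0067  0.1626]]
[ 0.71247951 -0.00868226  0.16327858] [ 0.68810131 -0.02426592  0.15231382] [0.72753905 0.00620989 0.17721693]
block 437 [ 0.341 -0.257  0.023] [ 0.511 -0.175  0.049]
((425.7885437011719, -216.77120971679688), (52.99042892456055, 165.6569061279297), 77.9408187866211)
hanger 0.05 1
[... 480 characters left out ...]

post 71 [ 0.56665172 -0.26199173  0.22937538] [ 0.57917976 -0.24442241  0.24387307]
scene bar 868
[0.08347863 0.59723239]
scene pointer 141 [ 0.69412213 -0.02602784  0.13090637] [0.73436378 0.00906409 0.17098966] [ 0.72514196 -0.01047107  0.15590042]
[[ 0.6941 -0.0073  0.1552]
 [ 0.6952 -0.0049  0.1549]
 [ 0.6961 -0.0086  0.1539]
 [ 0.6989 -0.0104  0.1535]
 [ 0.6998 -0.0082  0.1569]
 [ 0.7018 -0.0125  0.1535]
 [ 0.7032 -0.0106  0.1575]
 [ 0.7035 -0.0078  0.1599]
 [ 0.7061 -0.0125  0.1573]
 [ 0.7066 -0.0069  0.1622]]
scene hook 180 [ 0.40476072 -0.23374383  0.13008273] [ 0.45179196 -0.20200351  0.16733893]
scene jar 410 [ 0.49999318 -0.0078583   0.06009678] [0.54867426 0.05113384 0.12026439]
```

play_rows --motion '[{"dx": 28,"dy": -27,"dz": -4,"roll": 0.105,"hand": -1},{"dx": 56,"dy": -54,"dz": -8,"roll": 0.21,"hand": -1},{"dx": 84,"dy": -81,"dz": -12,"roll": 0.316,"hand": -1},{"dx": 112,"dy": -108,"dz": -16,"roll": 0.421,"hand": -1},{"dx": 140,"dy": -135,"dz": -20,"roll": 0.526,"hand": -1}]'

```text
clock: 0.52
eef_pos: [0.3472, -0.4034, 0.2508]
orientation: [0.999, -0.045, -0.0, -0.0]
wrist_force: [0.8, 0.4, -0.1]
grip_width: 0.0854
finger_force: 0.0
```

```bash
cat >> h.py <<'E'
PSI=-0.084
def to(x,y,z,yaw=PSI):
    T=toolT(); d=T[:3,:3].T@(np.array([x,y,z])-T[:3,3])
    th=np.arctan2(T[1,0],T[0,0]); print('tcp',T[:3,3].round(4),'th',th.round(4),'-> dx dy dz',(d*1000).round(1),'roll',round(th-yaw,4),'t',robot.get_obs()['clock'])
E
python3 -c "
from h import *
to(.511,.022,.25)"
```

```text
tcp [ 0.3472 -0.4034  0.2508] th -0.0891 -> dx dy dz [ 125.3 -438.3    1.1] roll -0.0051 t 0.5167
```

play_rows --motion '[{"dx": 10,"dy": -36,"dz": 0,"roll": 0,"hand": -1},{"dx": 20,"dy": -72,"dz": 0,"roll": 0,"hand": -1},{"dx": 30,"dy": -108,"dz": 0,"roll": 0,"hand": -1},{"dx": 40,"dy": -144,"dz": 0,"roll": 0,"hand": -1},{"dx": 50,"dy": -180,"dz": 0,"roll": 0,"hand": -1}]'

```text
clock: 0.93
eef_pos: [0.4119, -0.2282, 0.2509]
orientation: [0.999, -0.042, -0.0, -0.0]
wrist_force: [0.7, 0.3, -1.0]
grip_width: 0.0854
finger_force: 0.0
```

play_rows --motion '[{"dx": 9,"dy": -34,"dz": 0,"roll": 0,"hand": -1},{"dx": 18,"dy": -68,"dz": 0,"roll": 0,"hand": -1},{"dx": 27,"dy": -102,"dz": 0,"roll": 0,"hand": -1},{"dx": 36,"dy": -136,"dz": 0,"roll": 0,"hand": -1},{"dx": 45,"dy": -170,"dz": 0,"roll": 0,"hand": -1}]'

```text
clock: 1.35
eef_pos: [0.4708, -0.0626, 0.251]
orientation: [0.999, -0.042, -0.0, -0.0]
wrist_force: [0.1, 0.1, -0.1]
grip_width: 0.0855
finger_force: 0.0
```

play_rows --motion '[{"dx": 10,"dy": -30,"dz": 0,"roll": 0,"hand": -1},{"dx": 20,"dy": -60,"dz": 0,"roll": 0,"hand": -1},{"dx": 30,"dy": -88,"dz": 0,"roll": 0,"hand": -1},{"dx": 30,"dy": -88,"dz": 0,"roll": 0,"hand": -1},{"dx": 30,"dy": -88,"dz": 0,"roll": 0,"hand": -1}]'

```text
clock: 1.77
eef_pos: [0.508, 0.0219, 0.2506]
orientation: [0.999, -0.04, -0.001, 0.0]
wrist_force: [0.4, -0.3, 0.2]
grip_width: 0.0854
finger_force: 0.0
```

```bash
python3 - <<'E'
from h import *
to(.511,.022,.065)
T=toolT(); s=eyes.snapshot('wrist'); C=np.array(s['tool_from_camera']); print(C.round(3)); W=cloud(s,T@C); save('w1',s['img']); np.save('w1.npy',W)
m=(W[...,2]>.1)&(W[...,2]<.13)&(abs(W[...,0]-.51)<.06)&(abs(W[...,1]-.022)<.06); P=W[m]; print('jar',len(P),P.min(0),P.max(0),np.median(P,0)); 
if len(P): print(cv2.minEnclosingCircle((P[:,:2]*1000).astype(np.float32)))
m=(W[...,2]>.2)&(W[...,2]<.24)&(W[...,0]>.55)&(W[...,0]<.65)&(abs(W[...,1])<.23); P=W[m]; print('bar',len(P))
if len(P): c=np.polyfit(P[:,1],P[:,0],1); r=P[:,0]-np.polyval(c,P[:,1]); print(c,r.std(),np.percentile(P[:,2],[50,95]))
E
```

```text
tcp [0.508  0.0219 0.2506] th -0.0803 -> dx dy dz [  3.3  -0.4 185.6] roll 0.0037 t 1.7667
[[ 0.    -0.954 -0.298  0.077]
 [ 1.     0.     0.    -0.001]
 [-0.    -0.298  0.954 -0.142]
 [ 0.     0.     0.     1.   ]]
jar 2520 [ 0.48663838 -0.00497773  0.10042224] [0.54218797 0.05136432 0.11997867] [0.51585281 0.02293452 0.11772726]
((513.7098999023438, 23.25275230407715), 28.578758239746094)
bar 10780
[0.08313653 0.59244519] 0.003384202917047042 [0.21944726 0.22104384]
```

View pics/w1.png

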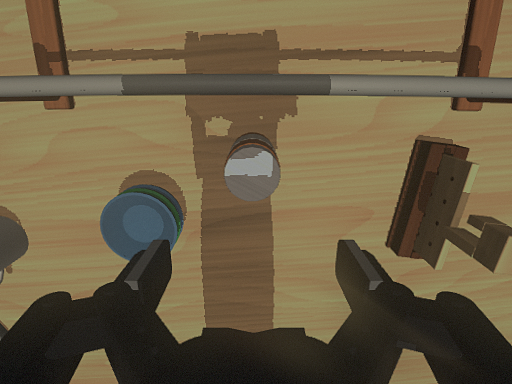

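The wrist view shows the jar lid at (252,175), the bar at row 85 and the hanger at the right (440,220). The camera sits about 77 mm ahead of the tool, so I'm rolling it away from the bar before going down on the jar.

play_rows --motion '[{"dx": 2,"dy": 0,"dz": 0,"roll": 0.12,"hand": -1},{"dx": 4,"dy": 0,"dz": 0,"roll": 0.24,"hand": -1},{"dx": 5,"dy": -1,"dz": 0,"roll": 0.36,"hand": -1},{"dx": 5,"dy": -1,"dz": 0,"roll": 0.48,"hand": -1},{"dx": 5,"dy": -1,"dz": 0,"roll": 0.6,"hand": -1}]'

```text
clock: 2.23
eef_pos: [0.5127, 0.0199, 0.2511]
orientation: [0.941, -0.339, -0.0, 0.0]
wrist_force: [-0.6, -0.2, 0.5]
grip_width: 0.0855
finger_force: 0.0
```

play_rows --motion '[{"dx": 0,"dy": 0,"dz": 20,"roll": 0.1,"hand": -1},{"dx": 0,"dy": 0,"dz": 40,"roll": 0.2,"hand": -1},{"dx": 0,"dy": 0,"dz": 60,"roll": 0.3,"hand": -1},{"dx": 0,"dy": 0,"dz": 80,"roll": 0.4,"hand": -1},{"dx": 0,"dy": 0,"dz": 100,"roll": 0.4,"hand": -1}]'

```text
clock: 2.65
eef_pos: [0.5126, 0.0199, 0.1504]
orientation: [0.855, -0.518, 0.0, 0.0]
wrist_force: [0.6, 0.2, -0.2]
grip_width: 0.0856
finger_force: 0.0
```

```bash
python3 -c "
from h import *
to(.513,.023,.065); print(robot.get_obs()['qpos'])"
```

```text
tcp [0.5126 0.0199 0.1504] th -1.0887 -> dx dy dz [-2.6 -1.8 85.4] roll -1.0047 t 2.65
[-6.57856139e-02 -1.16753461e-01  2.03149558e+00 -3.66306866e-04
  1.22686532e+00  2.59387422e+00]
```

play_rows --motion '[{"dx": -3,"dy": -2,"dz": 18,"roll": 0,"hand": -1},{"dx": -3,"dy": -2,"dz": 36,"roll": 0,"hand": -1},{"dx": -3,"dy": -2,"dz": 56,"roll": 0,"hand": -1},{"dx": -3,"dy": -2,"dz": 76,"roll": 0,"hand": -1},{"dx": -3,"dy": -2,"dz": 85,"roll": 0,"hand": -1}]'

```text
clock: 3.07
eef_pos: [0.5112, 0.0237, 0.0635]
orientation: [0.856, -0.516, -0.002, 0.001]
wrist_force: [-1.4, 1.2, -1.2]
grip_width: 0.0853
finger_force: 0.0
```

play_rows --motion '[{"dx": 0,"dy": 0,"dz": 0,"roll": 0,"hand": -0.2},{"dx": 0,"dy": 0,"dz": 0,"roll": 0,"hand": 0.2},{"dx": 0,"dy": 0,"dz": 0,"roll": 0,"hand": 0.2},{"dx": 0,"dy": 0,"dz": 0,"roll": 0,"hand": 0.2},{"dx": 0,"dy": 0,"dz": 0,"roll": 0,"hand": 0.2}]' --squeeze 35

```text
clock: 3.48
eef_pos: [0.514, 0.0248, 0.0672]
orientation: [0.857, -0.516, 0.001, -0.0]
wrist_force: [-0.6, -0.3, -0.5]
grip_width: 0.0591
finger_force: 38.5
```

play_rows --motion '[{"dx": 0,"dy": 0,"dz": 0,"roll": 0,"hand": 0.2},{"dx": 0,"dy": 0,"dz": 0,"roll": 0,"hand": 0.2},{"dx": 0,"dy": 0,"dz": 0,"roll": 0,"hand": 0.2},{"dx": 0,"dy": 0,"dz": 0,"roll": 0,"hand": 0.2},{"dx": 0,"dy": 0,"dz": 0,"roll": 0,"hand": 0.2}]'

```text
clock: 3.9
eef_pos: [0.5141, 0.0248, 0.0671]
orientation: [0.857, -0.515, 0.001, -0.0]
wrist_force: [-1.6, -2.3, 4.1]
grip_width: 0.0589
finger_force: 38.8
```

```bash
python3 -c "
from h import *
to(.40,.023,.095)"
```

```text
tcp [0.5141 0.0248 0.0671] th -1.0831 -> dx dy dz [-51.8 101.6 -28. ] roll -0.9991 t 3.9
```

play_rows --motion '[{"dx": 0,"dy": 0,"dz": -8,"roll": 0,"hand": 0.2},{"dx": 0,"dy": 0,"dz": -18,"roll": 0,"hand": 0.2},{"dx": -4,"dy": 8,"dz": -25,"roll": 0,"hand": 0.2},{"dx": -12,"dy": 24,"dz": -25,"roll": 0,"hand": 0.2},{"dx": -21,"dy": 42,"dz": -25,"roll": 0,"hand": 0.2}]'

```text
clock: 4.32
eef_pos: [0.467, 0.0239, 0.0924]
orientation: [0.857, -0.515, 0.001, -0.001]
wrist_force: [-0.1, 0.1, -3.5]
grip_width: 0.0591
finger_force: 39.0
```

play_rows --motion '[{"dx": -9,"dy": 18,"dz": 0,"roll": 0,"hand": 0.2},{"dx": -18,"dy": 36,"dz": 0,"roll": 0,"hand": 0.2},{"dx": -26,"dy": 51,"dz": 0,"roll": 0,"hand": 0.2},{"dx": -31,"dy": 59,"dz": 5,"roll": 0,"hand": 0.2},{"dx": -31,"dy": 59,"dz": 14,"roll": 0,"hand": 0.2}]'

```text
clock: 4.73
eef_pos: [0.3992, 0.0238, 0.0776]
orientation: [0.857, -0.515, 0.001, -0.001]
wrist_force: [0.7, -0.0, -3.6]
grip_width: 0.0587
finger_force: 39.0
```

```bash
python3 -c "
from h import *
to(.40,.023,.0671); print(robot.get_obs()['grip_width'])"
```

```text
tcp [0.3992 0.0238 0.0776] th -1.0831 -> dx dy dz [ 1.  -0.3 10.5] roll -0.9991 t 4.7333
0.0586907634916571
```

play_rows --motion '[{"dx": 0,"dy": 0,"dz": 4,"roll": 0,"hand": 0.2},{"dx": 0,"dy": 0,"dz": 7,"roll": 0,"hand": 0.2},{"dx": 0,"dy": 0,"dz": 9,"roll": 0,"hand": 0.2},{"dx": 0,"dy": 0,"dz": 10,"roll": 0,"hand": 0.2},{"dx": 0,"dy": 0,"dz": 10,"roll": 0,"hand": 0.2}]'

```text
clock: 5.15
eef_pos: [0.4005, 0.0235, 0.0674]
orientation: [0.857, -0.516, -0.0, 0.0]
wrist_force: [0.4, -0.3, -3.0]
grip_width: 0.0591
finger_force: 39.1
```

play_rows --motion '[{"dx": 0,"dy": 0,"dz": 0.5,"roll": 0,"hand": 0.0},{"dx": 0,"dy": 0,"dz": 0.5,"roll": 0,"hand": -0.5},{"dx": 0,"dy": 0,"dz": 0.5,"roll": 0,"hand": -1},{"dx": 0,"dy": 0,"dz": 0.5,"roll": 0,"hand": -1},{"dx": 0,"dy": 0,"dz": 0.5,"roll": 0,"hand": -1}]'

```text
clock: 5.57
eef_pos: [0.4005, 0.0235, 0.0674]
orientation: [0.857, -0.516, 0.001, -0.0]
wrist_force: [0.7, -1.2, 0.4]
grip_width: 0.0856
finger_force: 0.0
```

play_rows --motion '[{"dx": 0,"dy": 0,"dz": -20,"roll": 0,"hand": -1},{"dx": 0,"dy": 0,"dz": -50,"roll": 0,"hand": -1},{"dx": 0,"dy": 0,"dz": -90,"roll": 0,"hand": -1},{"dx": 0,"dy": 0,"dz": -130,"roll": 0,"hand": -1},{"dx": 0,"dy": 0,"dz": -170,"roll": 0,"hand": -1}]'

```text
clock: 5.98
eef_pos: [0.3995, 0.0236, 0.2387]
orientation: [0.857, -0.516, 0.0, -0.0]
wrist_force: [1.7, -0.8, -1.5]
grip_width: 0.0854
finger_force: 0.0
```

```bash
python3 - <<'E'
from h import *
to(.4256,-.2168,.25,-.217)
T=toolT(); s=eyes.snapshot('wrist'); C=np.array(s['tool_from_camera']); W=cloud(s,T@C)
m=(W[...,2]>.13)&(W[...,2]<.18)&(abs(W[...,0]-.425)<.06)&(abs(W[...,1]+.217)<.06); P=W[m]; print('hook',len(P))
s=eyes.snapshot('top'); W=cloud(s); P=W[(abs(W[...,0]-.4)<.07)&(abs(W[...,1]-.023)<.06)&(W[...,2]>.1)&(W[...,2]<.13)]; print('jar',len(P),P.min(0),P.max(0))
E
```

```text
tcp [0.3995 0.0236 0.2387] th -1.0832 -> dx dy dz [224.6  89.6 -11.3] roll -0.8662 t 5.9833
hook 0Traceback (most recent call last):
  File "<stdin>", line 5, in <module>
    return umr_minimum(a, axis, None, out, keepdims, initial, where)
ValueError: zero-size array to reduction operation minimum which has no identity
```

play_rows --motion '[{"dx": 33,"dy": 13,"dz": -2,"roll": -0.12,"hand": -1},{"dx": 66,"dy": 26,"dz": -4,"roll": -0.24,"hand": -1},{"dx": 99,"dy": 40,"dz": -6,"roll": -0.36,"hand": -1},{"dx": 132,"dy": 53,"dz": -8,"roll": -0.48,"hand": -1},{"dx": 165,"dy": 66,"dz": -11,"roll": -0.6,"hand": -1}]'

```text
clock: 6.5
eef_pos: [0.4183, -0.1483, 0.2472]
orientation: [0.963, -0.269, 0.0, -0.0]
wrist_force: [1.5, 0.7, -0.1]
grip_width: 0.0854
finger_force: 0.0
```

```bash
python3 -c "
from h import *
to(.4256,-.2168,.25,-.217)"
```

```text
tcp [ 0.4183 -0.1483  0.2472] th -0.5444 -> dx dy dz [41.8 54.8 -2.8] roll -0.3274 t 6.5
```

play_rows --motion '[{"dx": 20,"dy": 26,"dz": 0,"roll": -0.1,"hand": -1},{"dx": 38,"dy": 52,"dz": 0,"roll": -0.2,"hand": -1},{"dx": 38,"dy": 52,"dz": 0,"roll": -0.27,"hand": -1},{"dx": 38,"dy": 52,"dz": 0,"roll": -0.27,"hand": -1},{"dx": 38,"dy": 52,"dz": 0,"roll": -0.27,"hand": -1}]'

```text
clock: 6.92
eef_pos: [0.4235, -0.2111, 0.2469]
orientation: [0.99, -0.141, -0.0, -0.0]
wrist_force: [0.9, 0.8, 0.5]
grip_width: 0.0854
finger_force: 0.0
```

```bash
python3 - <<'E'
from h import *
T=toolT(); s=eyes.snapshot('wrist'); C=np.array(s['tool_from_camera']); W=cloud(s,T@C); save('w2',s['img'])
for lo,hi in((.15,.18),(.06,.09),(.025,.045)):
    m=(W[...,2]>lo)&(W[...,2]<hi)&(abs(W[...,0]-.425)<.1)&(abs(W[...,1]+.217)<.06); P=W[m]; print(lo,len(P),np.median(P,0),cv2.minAreaRect((P[:,:2]*1000).astype(np.float32)))
to(.4256,-.2168,.25,-.217)
s=eyes.snapshot('top'); W=cloud(s); P=W[(abs(W[...,0]-.4)<.07)&(abs(W[...,1]-.023)<.06)&(W[...,2]>.1)&(W[...,2]<.13)]; print('jar',len(P),P.min(0),P.max(0))
E
```

```text
0.15 1534 [ 0.43058328 -0.21707358  0.16420321] ((428.2038269042969, -216.58404541015625), (25.982271194458008, 40.11652374267578), 78.57361602783203)
0.06 624 [ 0.46482808 -0.22422241  0.08216754] ((429.2917785644531, -217.12591552734375), (10.357540130615234, 139.81106567382812), 78.46751403808594)
0.025 2972 [ 0.46203339 -0.22465994  0.03219719] ((429.35357666015625, -216.9310760498047), (53.13582992553711, 166.3470458984375), 78.46746063232422)
tcp [ 0.4236 -0.2106  0.2471] th -0.2816 -> dx dy dz [ 3.7  5.4 -2.9] roll -0.0646 t 6.9667
jar 209 [ 0.36933671 -0.00409501  0.10922551] [0.42453927 0.04826492 0.1256178 ]
```

View pics/w2.png

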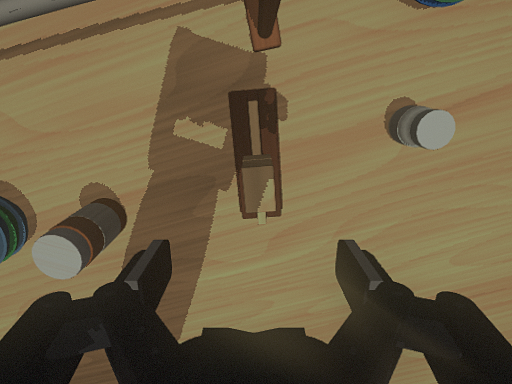

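The jar stands upright at about (0.397, 0.022). The wrist view shows the hook top at (258,180) in the block, with yaw about -0.20. Next I'll align over the hook and go down.

play_rows --motion '[{"dx": 1,"dy": 3,"dz": 10,"roll": 0,"hand": -1},{"dx": 3,"dy": 6,"dz": 30,"roll": 0,"hand": -1},{"dx": 5,"dy": 6,"dz": 50,"roll": 0,"hand": -1},{"dx": 5,"dy": 6,"dz": 60,"roll": 0,"hand": -1},{"dx": 5,"dy": 6,"dz": 60,"roll": 0,"hand": -1}]'

```text
clock: 7.43
eef_pos: [0.4252, -0.2165, 0.1837]
orientation: [0.99, -0.139, -0.003, -0.001]
wrist_force: [0.6, 0.2, -0.5]
grip_width: 0.0854
finger_force: 0.0
```

```bash
python3 -c "
from h import *
to(.4285,-.2167,.14,-.201)"
```

```text
tcp [ 0.4252 -0.2165  0.1837] th -0.2795 -> dx dy dz [ 3.5 -0.7 43.7] roll -0.0785 t 7.4333
```

play_rows --motion '[{"dx": 2,"dy": -1,"dz": 5,"roll": -0.04,"hand": -1},{"dx": 3,"dy": -1,"dz": 15,"roll": -0.078,"hand": -1},{"dx": 3,"dy": -1,"dz": 25,"roll": -0.078,"hand": -1},{"dx": 3,"dy": -1,"dz": 35,"roll": -0.078,"hand": -1},{"dx": 3,"dy": -1,"dz": 43,"roll": -0.078,"hand": -1}]'

```text
clock: 7.85
eef_pos: [0.4298, -0.2178, 0.1436]
orientation: [0.995, -0.101, -0.0, -0.0]
wrist_force: [-0.9, -0.4, -0.6]
grip_width: 0.0852
finger_force: 0.0
```

play_rows --motion '[{"dx": 0,"dy": 0,"dz": 0,"roll": 0,"hand": -0.9},{"dx": 0,"dy": 0,"dz": 0,"roll": 0,"hand": -0.8},{"dx": 0,"dy": 0,"dz": 0,"roll": 0,"hand": -0.6},{"dx": 0,"dy": 0,"dz": 0,"roll": 0,"hand": -0.3},{"dx": 0,"dy": 0,"dz": 0,"roll": 0,"hand": 0}]' --squeeze 30

```text
clock: 8.27
eef_pos: [0.4304, -0.2183, 0.1451]
orientation: [0.995, -0.101, 0.001, 0.0]
wrist_force: [0.3, -0.5, 0.4]
grip_width: 0.0452
finger_force: 0.0
```

```bash
python3 -c "
from h import *
to(.4285,-.2167,.14,-.201)"
```

```text
tcp [ 0.4304 -0.2183  0.1451] th -0.2022 -> dx dy dz [-2.1 -1.2  5.1] roll -0.0012 t 8.2667
```

play_rows --motion '[{"dx": -1,"dy": -1,"dz": 2,"roll": 0,"hand": 0},{"dx": -2,"dy": -1,"dz": 4,"roll": 0,"hand": 0.2},{"dx": -2,"dy": -1,"dz": 5,"roll": 0,"hand": 0.5},{"dx": -2,"dy": -1,"dz": 5,"roll": 0,"hand": 0.8},{"dx": -2,"dy": -1,"dz": 5,"roll": 0,"hand": 0.8}]' --squeeze 35

```text
clock: 8.68
eef_pos: [0.4283, -0.2167, 0.1394]
orientation: [0.995, -0.101, 0.0, 0.0]
wrist_force: [-0.6, -0.7, 0.6]
grip_width: 0.0254
finger_force: 34.7
```

play_rows --motion '[{"dx": 0,"dy": 0,"dz": 0,"roll": 0,"hand": 0.8},{"dx": 0,"dy": 0,"dz": 0,"roll": 0,"hand": 0.8},{"dx": 0,"dy": 0,"dz": 0,"roll": 0,"hand": 0.8},{"dx": 0,"dy": 0,"dz": 0,"roll": 0,"hand": 0.8},{"dx": 0,"dy": 0,"dz": 0,"roll": 0,"hand": 0.8}]'

```text
clock: 9.1
eef_pos: [0.4283, -0.2167, 0.1394]
orientation: [0.995, -0.101, 0.0, 0.0]
wrist_force: [0.3, -1.0, -0.0]
grip_width: 0.0252
finger_force: 34.7
```

```bash
python3 -c "
from h import *
to(.4285,-.2167,.14,-.201)"
```

```text
tcp [ 0.4283 -0.2167  0.1394] th -0.2021 -> dx dy dz [ 0.2 -0.1 -0.6] roll -0.0011 t 9.1
```

play_rows --motion '[{"dx": 0,"dy": 0,"dz": -8,"roll": 0,"hand": 0.8},{"dx": 0,"dy": 0,"dz": -20,"roll": 0,"hand": 0.8},{"dx": 0,"dy": 0,"dz": -35,"roll": 0,"hand": 0.8},{"dx": 0,"dy": 0,"dz": -52,"roll": 0,"hand": 0.8},{"dx": 0,"dy": 0,"dz": -70,"roll": 0,"hand": 0.8}]'

```text
clock: 9.52
eef_pos: [0.4279, -0.2164, 0.2105]
orientation: [0.995, -0.101, -0.0, -0.0]
wrist_force: [-0.2, 0.8, -2.1]
grip_width: 0.0252
finger_force: 34.5
```

play_rows --motion '[{"dx": 0,"dy": 0,"dz": -15,"roll": 0,"hand": 0.8},{"dx": 0,"dy": -10,"dz": -30,"roll": -0.03,"hand": 0.8},{"dx": 0,"dy": -22,"dz": -40,"roll": -0.06,"hand": 0.8},{"dx": 0,"dy": -35,"dz": -47,"roll": -0.09,"hand": 0.8},{"dx": 0,"dy": -50,"dz": -47,"roll": -0.118,"hand": 0.8}]'

```text
clock: 9.93
eef_pos: [0.4391, -0.1673, 0.2591]
orientation: [0.999, -0.041, 0.002, 0.001]
wrist_force: [-0.1, 0.5, -1.2]
grip_width: 0.0255
finger_force: 34.8
```

```bash
python3 - <<'E'
from h import *
to(.465,-.1284,.2564)
T=toolT(); s=eyes.snapshot('wrist'); C=np.array(s['tool_from_camera']); Wt=cloud(s,C); W=cloud(s,T@C)
# tool-frame: hanger below tip
m=(Wt[...,2]>0.02)&(Wt[...,2]<.14)&(abs(Wt[...,1])<.03)&(abs(Wt[...,0])<.09); P=Wt[m]; print('hanger tool',len(P),P.min(0).round(4),P.max(0).round(4))
q=P[(P[:,2]>.045)&(P[:,2]<.065)]; print(len(q)); 
if len(q): print(q.min(0),q.max(0),np.polyfit(q[:,0],q[:,1],1),np.polyfit(q[:,0],q[:,2],1))
save('w3',s['img'])
m=(W[...,2]>.21)&(W[...,2]<.23)&(W[...,0]>.55)&(W[...,0]<.63)&(abs(W[...,1])<.23); P=W[m]; print('bar',len(P))
if len(P): print(np.polyfit(P[:,1],P[:,0],1),np.percentile(P[:,2],[50,95]))
E
```

```text
tcp [ 0.4391 -0.1673  0.2591] th -0.0825 -> dx dy dz [ 22.6 -40.9   2.8] roll 0.0015 t 9.9333
hanger tool 1398 [ 0.0098 -0.0132  0.02  ] [0.0714 0.0124 0.1269]
1220
[ 0.00981153 -0.00518999  0.05496096] [0.07124151 0.00481757 0.06409719] [ 0.00321921 -0.00042093] [0.00413952 0.05709098]
bar 736
[0.08562493 0.58708029] [0.21505888 0.21787737]
```

View pics/w3.png

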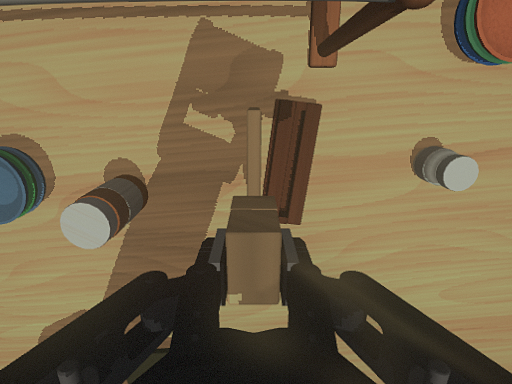

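play_rows --motion '[{"dx": 5,"dy": -14,"dz": 1,"roll": 0,"hand": 0.8},{"dx": 12,"dy": -32,"dz": 2,"roll": 0,"hand": 0.8},{"dx": 19,"dy": -50,"dz": 3,"roll": 0,"hand": 0.8},{"dx": 25,"dy": -60,"dz": 3,"roll": 0,"hand": 0.8},{"dx": 25,"dy": -60,"dz": 3,"roll": 0,"hand": 0.8}]'

```text
clock: 10.4
eef_pos: [0.4688, -0.1083, 0.2533]
orientation: [0.999, -0.041, -0.0, -0.0]
wrist_force: [-0.2, 0.2, -1.2]
grip_width: 0.0256
finger_force: 35.2
```

```bash
python3 -c "
from h import *
to(.5814,-.1186,.2564)"
```

```text
tcp [ 0.4688 -0.1083  0.2533] th -0.0811 -> dx dy dz [113.1   1.1  -3.1] roll 0.0029 t 10.4
```

play_rows --motion '[{"dx": 15,"dy": 0,"dz": -3,"roll": 0.003,"hand": 0.8},{"dx": 33,"dy": 1,"dz": -3,"roll": 0.003,"hand": 0.8},{"dx": 51,"dy": 1,"dz": -3,"roll": 0.003,"hand": 0.8},{"dx": 69,"dy": 1,"dz": -3,"roll": 0.003,"hand": 0.8},{"dx": 80,"dy": 1,"dz": -3,"roll": 0.003,"hand": 0.8}]'

```text
clock: 10.82
eef_pos: [0.5489, -0.1185, 0.2563]
orientation: [0.999, -0.044, -0.0, 0.0]
wrist_force: [0.1, -0.6, -1.5]
grip_width: 0.0256
finger_force: 35.2
```

```bash
python3 - <<'E'
from h import *
to(.5814,-.1186,.2564)
T=toolT(); s=eyes.snapshot('wrist'); C=np.array(s['tool_from_camera']); Wt=cloud(s,C); save('w4',s['img'])
m=(Wt[...,2]>0.0)&(Wt[...,2]<.07)&(abs(Wt[...,1])>.015)&(abs(Wt[...,1])<.2)&(Wt[...,0]>.0)&(Wt[...,0]<.07); P=Wt[m]; print('tool bar',len(P))
if len(P): print(np.polyfit(P[:,1],P[:,0],1),np.percentile(P[:,2],[5,50,95]),P.min(0),P.max(0))
E
```

```text
tcp [ 0.5489 -0.1185  0.2563] th -0.0872 -> dx dy dz [32.4 -2.7 -0.1] roll -0.0032 t 10.8167
tool bar 9393
[0.00791651 0.03519755] [0.01864295 0.03666598 0.04175254] [ 0.02172989 -0.17102153  0.01461138] [0.04728874 0.15494228 0.06999561]
```

View pics/w4.png

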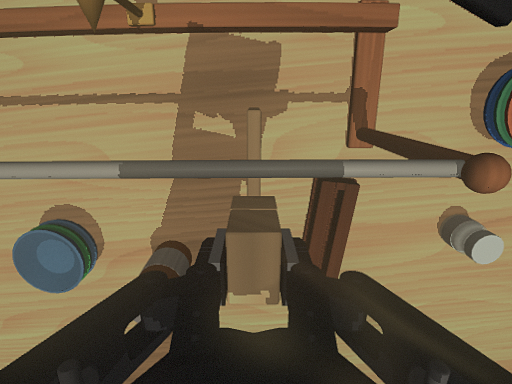

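The bar lies 34 mm ahead in the tool frame (image row 168) and the board end passes under it. I'm advancing 33 mm.

play_rows --motion '[{"dx": 10,"dy": 0,"dz": 0,"roll": 0,"hand": 0.8},{"dx": 20,"dy": 0,"dz": 0,"roll": 0,"hand": 0.8},{"dx": 28,"dy": 0,"dz": 0,"roll": 0,"hand": 0.8},{"dx": 33,"dy": 0,"dz": 0,"roll": 0,"hand": 0.8},{"dx": 33,"dy": 0,"dz": 0,"roll": 0,"hand": 0.8}]'

```text
clock: 11.28
eef_pos: [0.5814, -0.1207, 0.2563]
orientation: [0.999, -0.043, -0.0, 0.0]
wrist_force: [-0.3, -0.3, -1.1]
grip_width: 0.0255
finger_force: 35.2
```

```bash
python3 - <<'E'
from h import *
to(.5814,-.1186,.2564)
T=toolT(); s=eyes.snapshot('wrist'); C=np.array(s['tool_from_camera']); Wt=cloud(s,C); W=cloud(s,T@C); print(robot.get_obs()['wrist_force'])
for a,b in((-.16,-.07),(.07,.16)):
    m=(Wt[...,2]>0.028)&(Wt[...,2]<.045)&(Wt[...,1]>a)&(Wt[...,1]<b)&(abs(Wt[...,0])<.03); P=Wt[m]; print('tool bar',len(P))
    if len(P): t=P[P[:,2]<np.percentile(P[:,2],30)]; print(P.mean(0),t.mean(0),P.min(0),P.max(0))
E
```

```text
tcp [ 0.5814 -0.1207  0.2563] th -0.087 -> dx dy dz [-0.2 -2.1 -0.1] roll -0.003 t 11.2833
[ 0.62523159 -0.3518623  -2.18152724]
tool bar 2172
[ 0.00237222 -0.11347156  0.03759283] [ 0.00104144 -0.11331736  0.03585955] [-0.00479285 -0.15998373  0.03437661] [ 0.00724625 -0.07000399  0.0448461 ]
tool bar 1973
[0.00382285 0.10866382 0.03707166] [0.00351401 0.11634187 0.03395798] [-0.00672735  0.07019861  0.02800695] [0.01469466 0.15058802 0.04496562]
```

play_rows --motion '[{"dx": 0,"dy": 0,"dz": 6,"roll": -0.003,"hand": 0.8},{"dx": 0,"dy": 0,"dz": 12,"roll": -0.003,"hand": 0.8},{"dx": 0,"dy": 0,"dz": 17,"roll": -0.003,"hand": 0.8},{"dx": 0,"dy": 0,"dz": 22,"roll": -0.003,"hand": 0.8},{"dx": 0,"dy": 0,"dz": 22,"roll": -0.003,"hand": 0.8}]'

```text
clock: 11.75
eef_pos: [0.5797, -0.1203, 0.2323]
orientation: [0.999, -0.042, -0.001, -0.0]
wrist_force: [1.0, -0.0, -2.3]
grip_width: 0.0253
finger_force: 35.2
```

play_rows --motion '[{"dx": 0,"dy": 0,"dz": 2,"roll": 0,"hand": 0.8},{"dx": 0,"dy": 0,"dz": 4,"roll": 0,"hand": 0.8},{"dx": 0,"dy": 0,"dz": 6,"roll": 0,"hand": 0.8},{"dx": 0,"dy": 0,"dz": 8,"roll": 0,"hand": 0.8},{"dx": 0,"dy": 0,"dz": 8,"roll": 0,"hand": 0.8}]'

```text
clock: 12.17
eef_pos: [0.5806, -0.1205, 0.2259]
orientation: [0.999, -0.042, -0.0, -0.0]
wrist_force: [-0.3, -0.1, -1.5]
grip_width: 0.0251
finger_force: 35.2
```

play_rows --motion '[{"dx": 0,"dy": 0,"dz": 1,"roll": 0,"hand": 0.8},{"dx": 0,"dy": 0,"dz": 1,"roll": 0,"hand": 0.8},{"dx": 0,"dy": 0,"dz": 1,"roll": 0,"hand": 0.6},{"dx": 0,"dy": 0,"dz": 1,"roll": 0,"hand": 0.4},{"dx": 0,"dy": 0,"dz": 1,"roll": 0,"hand": 0.2}]'

```text
clock: 12.58
eef_pos: [0.5809, -0.1206, 0.2258]
orientation: [0.999, -0.042, 0.0, 0.0]
wrist_force: [-0.3, -0.2, -0.2]
grip_width: 0.0341
finger_force: 0.0
```

play_rows --motion '[{"dx": 0,"dy": 0,"dz": 0,"roll": 0,"hand": 0.1},{"dx": 0,"dy": 0,"dz": 0,"roll": 0,"hand": 0.1},{"dx": 0,"dy": 0,"dz": 0,"roll": 0,"hand": 0.1},{"dx": 0,"dy": 0,"dz": 0,"roll": 0,"hand": 0.1},{"dx": 0,"dy": 0,"dz": 0,"roll": 0,"hand": 0.1}]'

```text
clock: 13.0
eef_pos: [0.5808, -0.1206, 0.2255]
orientation: [0.999, -0.042, 0.0, 0.0]
wrist_force: [-1.1, 0.5, -0.2]
grip_width: 0.0385
finger_force: 0.0
```

```bash
python3 - <<'E'
from h import *
to(.5814,-.1186,.2564)
T=toolT(); s=eyes.snapshot('wrist'); C=np.array(s['tool_from_camera']); Wt=cloud(s,C); W=cloud(s,T@C); save('w5',s['img'])
m=(Wt[...,2]>-.04)&(Wt[...,2]<.1)&(abs(Wt[...,1])<.018)&(abs(Wt[...,0])<.09); P=Wt[m]
for lo,hi in((-.04,-.02),(.045,.07)):
    q=P[(P[:,2]>lo)&(P[:,2]<hi)]; print(lo,len(q),q.min(0).round(4) if len(q) else '',q.max(0).round(4) if len(q) else '',np.median(q,0).round(4), np.polyfit(q[:,0],q[:,1],1),np.polyfit(q[:,0],q[:,2],1))
s=eyes.snapshot('scene'); np.save('sc2.npy',cloud(s)); save('sc2',s['img'][120:330,130:430].repeat(2,0).repeat(2,1))
E
```

```text
tcp [ 0.5808 -0.1206  0.2255] th -0.0841 -> dx dy dz [  0.5  -2.  -30.9] roll -0.0001 t 13.0
-0.04 4027 [-0.0211 -0.0135 -0.0269] [ 0.0198  0.0127 -0.02  ] [ 0.0022 -0.0002 -0.0247] [-6.97501759e-05 -4.29725445e-04] [-0.01188616 -0.02452556]
0.045 1242 [ 0.0106 -0.0052  0.0531] [0.0732 0.0047 0.0663] [ 0.0437 -0.0001  0.0559] [ 0.00082512 -0.00039625] [-0.03045632  0.05723401]
```

View pics/sc2.png

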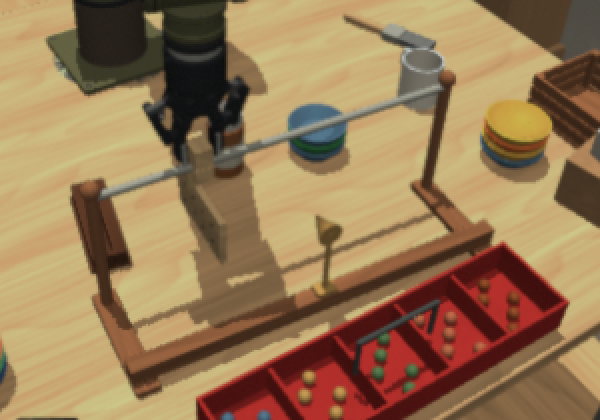

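The hanger hangs on the bar at about (195,165) in the crop, with the gripper open and no finger contact. I'm gripping it lightly and sliding it towards the pointer.

play_rows --motion '[{"dx": 0,"dy": 0,"dz": 0,"roll": 0,"hand": 0.4},{"dx": 0,"dy": 0,"dz": 0,"roll": 0,"hand": 0.7},{"dx": 0,"dy": 0,"dz": 0,"roll": 0,"hand": 0.7},{"dx": 0,"dy": 0,"dz": 0,"roll": 0,"hand": 0.7},{"dx": 0,"dy": 0,"dz": 0,"roll": 0,"hand": 0.7}]' --squeeze 20

```text
clock: 13.52
eef_pos: [0.5807, -0.1205, 0.2255]
orientation: [0.999, -0.042, 0.0, -0.0]
wrist_force: [-1.1, -0.7, 1.8]
grip_width: 0.0258
finger_force: 24.5
```

play_rows --motion '[{"dx": 0,"dy": -4,"dz": 0,"roll": 0,"hand": 0.7},{"dx": 0,"dy": -12,"dz": 0,"roll": 0,"hand": 0.7},{"dx": 0,"dy": -22,"dz": 0,"roll": 0,"hand": 0.7},{"dx": 0,"dy": -32,"dz": 0,"roll": 0,"hand": 0.7},{"dx": 0,"dy": -42,"dz": 0,"roll": 0,"hand": 0.7}]'

```text
clock: 13.93
eef_pos: [0.5843, -0.0775, 0.2255]
orientation: [0.999, -0.042, 0.0, 0.0]
wrist_force: [-0.7, -1.8, 1.9]
grip_width: 0.0257
finger_force: 24.5
```

```bash
cat > ptr.py <<'E'
from h import *
to(.5925,.001,.2255); print(robot.get_obs()['grip_width'],robot.get_obs()['wrist_force'])
s=eyes.snapshot('wrist'); C=np.array(s['tool_from_camera']); T=toolT(); Wt=cloud(s,C); save('wp',s['img'])
z0=T[2,3]
m=(abs(Wt[...,2]-(z0-.16))<.03)&(Wt[...,0]>.085)&(Wt[...,0]<.16)&(abs(Wt[...,1])<.16); P=Wt[m]; print('cone',len(P))
if len(P): print(P.min(0).round(4),P.max(0).round(4)); t=P[P[:,0]<P[:,0].min()+.012]; print('tip',t.mean(0).round(4)); d=P[P[:,0]>P[:,0].min()+.03]; print('base y mid',(d[:,1].min()+d[:,1].max())/2, 'mean all',P.mean(0))
m=(Wt[...,2]>.03)&(Wt[...,2]<.07)&(abs(Wt[...,1])<.012)&(Wt[...,0]>.03)&(Wt[...,0]<.08); P=Wt[m]; print('board',P.min(0).round(4),P.max(0).round(4),P.mean(0).round(4))
E
python3 ptr.py
```

```text
tcp [ 0.5843 -0.0775  0.2255] th -0.0838 -> dx dy dz [  1.6 -78.9  -0. ] roll 0.0002 t 13.9333
0.02568248171250836 [-0.67373235 -1.80749936  1.85294493]
cone 2148
[ 0.0977 -0.0961  0.0535] [ 0.1389 -0.0625  0.0795]
tip [ 0.1054 -0.0793  0.0684]
base y mid -0.079300068723205 mean all [ 0.12471208 -0.07712305  0.06258689]
board [ 0.03   -0.005   0.0538] [0.0726 0.0043 0.0673] [ 0.052  -0.0004  0.0561]
```

play_rows --motion '[{"dx": 0,"dy": -8,"dz": 0,"roll": 0,"hand": 0.7},{"dx": 0,"dy": -17,"dz": 0,"roll": 0,"hand": 0.7},{"dx": 0,"dy": -26,"dz": 0,"roll": 0,"hand": 0.7},{"dx": 0,"dy": -35,"dz": 0,"roll": 0,"hand": 0.7},{"dx": 0,"dy": -44,"dz": 0,"roll": 0,"hand": 0.7}]'

```text
clock: 14.4
eef_pos: [0.588, -0.034, 0.2254]
orientation: [0.999, -0.042, 0.0, 0.0]
wrist_force: [0.4, -1.1, 1.3]
grip_width: 0.0256
finger_force: 24.5
```

play_rows --motion '[{"dx": 0,"dy": -9,"dz": 0,"roll": 0,"hand": 0.7},{"dx": 0,"dy": -18,"dz": 0,"roll": 0,"hand": 0.7},{"dx": 0,"dy": -27,"dz": 0,"roll": 0,"hand": 0.7},{"dx": 0,"dy": -33,"dz": 0,"roll": 0,"hand": 0.7},{"dx": 0,"dy": -35,"dz": 0,"roll": 0,"hand": 0.7}]'

```text
clock: 14.82
eef_pos: [0.591, 0.0011, 0.2254]
orientation: [0.999, -0.042, 0.0, -0.0]
wrist_force: [-0.3, -1.9, 1.4]
grip_width: 0.0258
finger_force: 24.6
```

```bash
python3 ptr.py
```

```text
tcp [0.591  0.0011 0.2254] th -0.0831 -> dx dy dz [ 1.5 -0.1 -0.1] roll 0.0009 t 14.8167
0.02583740150909255 [-0.31086157 -1.86243467  1.38891778]
cone 2019
[ 0.0973 -0.0185  0.0531] [0.1387 0.0159 0.0731]
tip [ 0.1051 -0.0009  0.0683]
base y mid -0.0012644767899831592 mean all [ 0.12424193 -0.00121582  0.0621606 ]
board [ 0.0301 -0.005   0.0536] [0.0726 0.0043 0.0689] [ 0.052  -0.0004  0.0561]
```

Aligned to within 1 mm. I'm releasing gently and retreating upward.

play_rows --motion '[{"dx": 0,"dy": 0,"dz": 0,"roll": 0,"hand": 0.6},{"dx": 0,"dy": 0,"dz": 0,"roll": 0,"hand": 0.4},{"dx": 0,"dy": 0,"dz": 0,"roll": 0,"hand": 0.1},{"dx": 0,"dy": 0,"dz": 0,"roll": 0,"hand": 0},{"dx": 0,"dy": 0,"dz": 0,"roll": 0,"hand": 0}]'

```text
clock: 15.28
eef_pos: [0.5907, -0.0004, 0.225]
orientation: [0.999, -0.042, -0.0, 0.0]
wrist_force: [0.6, -0.3, -0.3]
grip_width: 0.0426
finger_force: 0.0
```

play_rows --motion '[{"dx": 0,"dy": 0,"dz": -5,"roll": 0,"hand": 0},{"dx": 0,"dy": 0,"dz": -15,"roll": 0,"hand": 0},{"dx": 0,"dy": 0,"dz": -30,"roll": 0,"hand": 0},{"dx": 0,"dy": 0,"dz": -55,"roll": 0,"hand": 0},{"dx": 0,"dy": 0,"dz": -80,"roll": 0,"hand": 0}]'

```text
clock: 15.7
eef_pos: [0.5905, -0.0001, 0.3063]
orientation: [0.999, -0.042, -0.001, -0.0]
wrist_force: [0.0, -0.1, 0.6]
grip_width: 0.0425
finger_force: 0.0
```

play_rows --motion '[{"dx": 0,"dy": 0,"dz": -20,"roll": 0,"hand": 0},{"dx": 0,"dy": 0,"dz": -20,"roll": 0,"hand": 0},{"dx": 0,"dy": 0,"dz": -20,"roll": 0,"hand": 0},{"dx": 0,"dy": 0,"dz": -20,"roll": 0,"hand": 0},{"dx": 0,"dy": 0,"dz": -20,"roll": 0,"hand": 0}]'

```text
clock: 16.12
eef_pos: [0.5902, 0.0, 0.3236]
orientation: [0.999, -0.042, -0.001, -0.0]
wrist_force: [0.2, -0.0, 0.2]
grip_width: 0.0427
finger_force: 0.0
```

```bash
python3 - <<'E'
from h import *
to(.591,.0011,.2254)
T=toolT(); s=eyes.snapshot('wrist'); C=np.array(s['tool_from_camera']); W=cloud(s,T@C)
a=np.array([.0837,.9965])
for n,z0,z1,x0,x1 in(('hook',.235,.27,.55,.63),('board',.15,.18,.6,.665),('cone',.13,.18,.68,.75)):
    P=W[(W[...,2]>z0)&(W[...,2]<z1)&(W[...,0]>x0)&(W[...,0]<x1)&(abs(W[...,1])<.06)]; q=P[:,:2]@a; print(n,len(P),P.min(0).round(4),P.max(0).round(4),'rail-y mid',(q.min()+q.max())/2)
s=eyes.snapshot('scene'); save('end',s['img'])
E
```

```text
tcp [0.5902 0.     0.3236] th -0.0841 -> dx dy dz [ 0.9 -1.1 98.2] roll -0.0001 t 16.1167
hook 1649 [ 0.5699 -0.0135  0.235 ] [0.6118 0.0146 0.2529] rail-y mid 0.050242632544492426
board 534 [ 0.6055 -0.0102  0.1538] [0.664  0.0037 0.1725] rail-y mid 0.04976186072845547
cone 933 [ 0.6883 -0.0255  0.1528] [0.7304 0.008  0.1733] rail-y mid 0.05211180518778014
```

View pics/end.png

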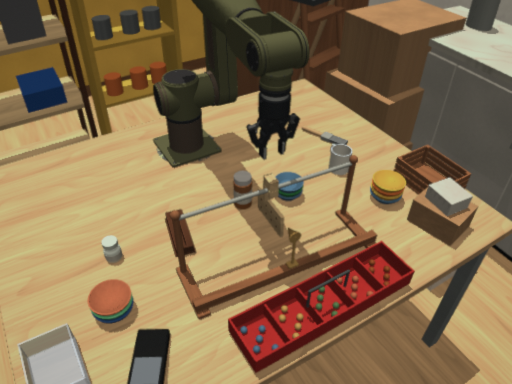

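The hanger hangs at (270,200) in line with the pointer at (293,238), measured about 2 mm off. The jar stands upright at (243,190), well before the bar, and the gripper is clear.

```bash
python3 -c "
from rig import robot
print(robot.finish_job())"
```

```text
the job is handed in; nothing more can be done
None
```

Job handed in at 16 s of the 72 s limit: the jar is upright about 195 mm before the bar, and the hanger was hooked about 12 cm to one side, released, slid along hooked and let go about 2 mm from the pointer line. The bowls and mug were never touched, and the hand-in gave no verdict.

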